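# Release the larger bearing ball from its lane

### The job

Two gravity feeders each hold a steel ball behind a gate. On the feeder with the larger ball, press the black paddle of the rocking lever down with the fingertips to lift the gate, keep it down until the ball has rolled into the catch tray, then let the lever come back up so the gate is shut again. Work only by the paddle: do not touch the balls or gates, leave the other lever alone with its ball in place, and do not disturb anything else.

Things in the scene. Friction and masses are not known exactly. Their poses are not given: they have to be found in the camera images.
- paddle_large (a point): top centre of the black paddle (40 mm in x, 46 in y, 10 thick) on the large ball's lever, 106 mm above the bench at rest. z = paddle's upward normal, +y outward along the lever; pivot 100 mm to -y and 11 mm lower, gate 120 mm beyond the pivot. Fully pressed: 42 mm lower, shifted 4 mm to -y, tilted 0.42 rad, outer edge lowest. Only the feeder's board (top 12 mm above bench) lies beneath
- lever_large (a joint): angle of that lever (rad): 0 = at rest, gate shut; grows as the paddle is pressed down, to a hard stop at 0.42 = gate fully up. The 38 mm ball can pass from about 0.3. Sprung: takes about 2 to 4 N on the paddle, and returns to 0 by itself when let go.
- gate_large (a point): aluminium gate plate (26 mm wide, 40 mm high, 12 mm thick) hanging from the far end of that lever across the lane; this point is the plate's centre, 76 mm above the bench when shut
- ball_large: polished steel ball, 38 mm in diameter (the larger of the two), origin at its centre. It starts in the open sloping lane (44 mm wide inside, surface about 50 mm above the bench at the gate), resting against the uphill side of its gate
- tray_large (a point): centre of the floor (16 mm above the bench) of the open catch tray at the low end of that lane, 84 mm long (along x) by 56 mm wide inside, walls to 60 mm above the bench. x points uphill along the lane, the gate is 97 mm away along +x. Axes: z up, lever's paddle end towards +y
- paddle_small (a point): top centre of the black paddle (40 mm in x, 46 in y, 10 thick) on the small ball's lever, 106 mm above the bench at rest. z = paddle's upward normal, +y outward along the lever; pivot 100 mm to -y and 11 mm lower, gate 120 mm beyond the pivot. Fully pressed: 42 mm lower, shifted 4 mm to -y, tilted 0.42 rad, outer edge lowest. Only the feeder's board (top 12 mm above bench) lies beneath
- lever_small (a joint): angle of that lever (rad): 0 = at rest, gate shut; grows as the paddle is pressed down, to a hard stop at 0.42 = gate fully up. The 22 mm ball can pass from about 0.15. Sprung: takes about 2 to 4 N on the paddle, and returns to 0 by itself when let go.
- gate_small (a point): aluminium gate plate (26 mm wide, 40 mm high, 12 mm thick) hanging from the far end of that lever across the lane; this point is the plate's centre, 76 mm above the bench when shut
- ball_small: polished steel ball, 22 mm in diameter (the smaller of the two), origin at its centre. It starts in the open sloping lane (44 mm wide inside, surface about 50 mm above the bench at the gate), resting against the uphill side of its gate
- tray_small (a point): centre of the floor (16 mm above the bench) of the open catch tray at the low end of that lane, 84 mm long (along x) by 56 mm wide inside, walls to 60 mm above the bench. x points uphill along the lane, the gate is 97 mm away along +x. Axes: z up, lever's paddle end towards +y
- jar: closed glass jar, 44 mm across, 60 mm tall, bystander on the large ball's feeder, uphill of the lever's pivot; origin at the centre of its underside
- oil: white oil bottle, 36 mm across, 85 mm tall, bystander on the small ball's feeder, uphill of the lever's pivot; origin at the centre of its underside
- offcut: wood offcut 50 x 35 x 25 mm, bystander on the small ball's feeder, in front of the lever's pivot; origin at the centre of its underside
- collar: steel ring 42 mm across, 16 mm tall, bystander on the large ball's feeder, in front of the lever's pivot; origin at the centre of its underside
- mug: white mug, 76 mm across, 85 mm tall, bystander on the bench, to the left; origin at the centre of its underside
- driver: screwdriver lying down, 200 mm long, handle 26 mm thick to its -x, bystander on the bench beyond the feeders; origin on the bench at its mid-length
- meter: black hand meter 150 x 75 x 35 mm lying down, bystander on the bench, to the right; origin at the centre of its underside
Not all that is in view belongs to the job. Leave any green, red or yellow look-alike of the ball_large alone.

How it is judged:
By the outcome, as a careful person would: the job done as asked, in the order asked, and still so for the second after the job is handed in, with the robot touching nothing.
It also fails if it takes over 32 s, if anything falls off the work surface, if the arm or the gripper's body presses on something with over 40 N, if the wrist force passes 120 N, or if a joint passes its speed limit or range.

### The arm

A 6-joint arm with a two-finger parallel gripper is mounted at the origin on the work surface. World frame = base frame: x ahead of the robot, y to its left, z up, the work surface at z = 0. Lengths are in mm, angles in rad, forces in N, time in s.
With the tool pointing down it reaches from about 150 to 775 mm from the base axis. Payload 6.1 kg.
Tool frame: the origin (TCP) lies on the centre line of the jaws, within the pads' length; the fingertips stand 8 mm ahead of it and the grasp point (between the pads) lies 11 mm behind it (finger_overhang is the distance from the TCP to the fingertips, in mm); z points along the fingers, y is the direction in which the jaws open and shut (so a half turn about z gives the same grasp; the last joint's range is limited). The gripper opens to 85 mm and grips with 20 to 120 N. Pads are 22 mm wide; open, the fingers measure 114 mm over their backs; the gripper's body (76 mm by 85 mm) begins 54 mm behind the grasp point. The pads swing forward as they close: fully open they stand 13 mm farther back than shut.
Start: joints at [1.129, 0.126, -0.04, 1.405, 0, 1.571], TCP at [224.464, 474.578, 239.295] pointing down, gripper open.
Joint ranges: [-2.72, 2.72], [-0.95, 1.95], [-1.27, 1.35], [-1.78, 2.02], [-1.46, 1.47], [-3.14, 3.14]. Speed limits (rad/s): [2.39, 2.39, 3.01, 3.14, 3.14, 3.14].

### API

Orientations are given as [roll, pitch, yaw] about the fixed x, y, z axes, in that order (R = Rz(yaw) Ry(pitch) Rx(roll)).
In Python, from bench import * gives the robot as it stands. The module is installed in compiled form; this text tells all that it offers.
- The arm moves only by the tool arm_command, never from a script. Its arguments are lists of equal length, an entry for each row: "translation": the shift along the tool's x, y, z in m, a list of three; "delta_rot": the turn, a rotation vector about the tool's x, y, z in degrees, a list of three; "claw": the closure, from 0 (fully open) to 1 (shut). A call has exactly 10 rows; each row is the pose to reach, as a shift and turn from the pose commanded when the call began, along the tool's axes at that moment; what a row does not reach only later rows make up. A row lasts 1/8 s, in which the tool goes at most 62.5 mm and 10.7 degrees, less where a joint would pass 70% of its speed; a pose out of reach is approached as far as the arm can. A call with a gripper value outside its range is refused whole. The fingers move at their own pace and stop on an object; the grip force is fixed at half the most. Time passes only in rows, so rows that repeat a pose let the fingers close, or fill a call up. It gives the time, the measured TCP pose, the force and the opening at its end, in the units of the state.
- get_state(): the state, without advancing time (a new reading comes with each control period).
- read_camera(name): name is "scene" or "top" or "wrist"; returns a dict with "img" (420x560x3 uint8, blue, green, red), "K" (3x3 intrinsics, pixels), "R" (3x3) and "t" (3): a world point X has camera coordinates R X + t. Camera axes: x right, y down, z forward; pixel columns grow to the right and rows downward; lengths in mm; the calibration is good to about 2 mm. The wrist camera is an equidistant fisheye: a pixel r from the principal point sees the ray r / f radians off the axis. A picture is of the moment at which its call begins. There is no depth.
- close_job(): hands the job in, once; it reports no verdict.
Trained networks look in a picture, given as the dict that the camera call returned (one of the last four; its "shot" number tells which), for a name from the list of things; names that differ only in an ending like _2 or _b are one class to them, and where a whole thing is asked for, a point or a joint stands for the part that bears it (a point fixed in the world has none). Each returns a list of dicts, best first, with "confidence" (0 to 1); they miss things now and then, are a little off and sometimes report something else, mostly with a low value. They report only what shows in the picture. A call takes as long as a camera call. They do not tell look-alikes from the thing itself.
- trace(query, picture): "region" (420x560 bool, what is visible of it) and "extent" ([left, top, right, bottom] in pixels, round what is visible of it).
- landmark_of(query, picture): "position" ([column, row] in pixels: a listed point, or the origin of a listed thing).
The state is a dict: "clock": time; "joint_positions": joint angles; "joint_vel": joint speeds; "joint_torque": joint torques, N m; "position": TCP position; "tool_rot": TCP orientation; "contact_force": force on the tool from outside, world axes, zero at the start; "moment": the same for the moment, N m; "width": opening from 0.0 (shut) to 1.0 (fully open).
Only numpy, scipy, OpenCV 4.12 (cv2) and the standard library are available. Lean on these libraries where they do the work, as an engineer would, in place of code of your own. Each camera call takes 0.05 s, during which the arm holds its last target. There are 200 camera calls.

## Working session

There is one attempt and no reset: what is moved stays moved. The work goes in short steps, Python scripts to look and compute and a tool call to move; the robot and the scene stay as the last step left them, time stands still between calls to the robot, and variables do not carry over. Pictures are saved under pics/ and viewed, about 8 in all and at most 12, crops included, and the job is handed in when it is done.

Besides the shell and the picture viewer there is one more tool, called as name(argument=value, ...) on one line, values as JSON. arm_command: Moves the arm, as the interface text tells. Its arguments: {"type":"object","properties":{"translation":{"type":"array"},"delta_rot":{"type":"array"},"claw":{"type":"array"}},"required":["translation","delta_rot","claw"]}

```bash
mkdir -p pics; cat > h.py <<'E'
from bench import *
import numpy as np, cv2
def ray(p,c):
    d=c["R"].T@np.linalg.inv(c["K"])@np.array([p[0],p[1],1.]); o=-c["R"].T@c["t"]; return o,d
def at_z(p,c,z):
    o,d=ray(p,c); return o+d*(z-o[2])/d[2]
E
python3 - <<'E'
from h import *
Z={'paddle_large':106,'paddle_small':106,'gate_large':76,'gate_small':76,'ball_large':70,'ball_small':62,'tray_large':16,'tray_small':16,'jar':12,'collar':12,'oil':12,'offcut':12}
for n in("top","scene"):
    c=read_camera(n); cv2.imwrite(f"pics/{n}.png",c["img"])
    print(n,"cam at",(-c["R"].T@c["t"]).round())
    for q,z in Z.items():
        for r in landmark_of(q,c)[:3]:
            print(q,np.round(r["position"]),round(r["confidence"],2),at_z(r["position"],c,z).round(1))
s=get_state();print(s["clock"],s["position"],s["tool_rot"],s["width"],s["contact_force"])
E
```

```text
top cam at [ 397.  -27. 1726.]
paddle_large [184. 247.] 0.92 [437.7 293.4 106. ]
gate_large [376. 232.] 0.75 [ 482.6 -328.1   76. ]
gate_large [254. 224.] 0.7 [511.7  70.8  76. ]
gate_small [377. 232.] 0.7 [ 483.3 -331.7   76. ]
ball_large [240. 157.] 0.64 [737.4 113.8  70. ]
ball_large [271. 150.] 0.64 [760.9  11.9  70. ]
ball_large [252. 218.] 0.63 [533.2  74.4  70. ]
ball_small [252. 217.] 0.7 [537.6  77.2  62. ]
ball_small [376. 224.] 0.37 [ 509.1 -331.4   62. ]
tray_large [259. 252.] 0.89 [420.3  56.6  16. ]
tray_large [252. 223.] 0.6 [521.   78.8  16. ]
tray_small [365. 258.] 0.96 [ 397.7 -300.5   16. ]
tray_small [342. 204.] 0.41 [ 581.5 -226.5   16. ]
jar [257. 256.] 0.7 [408.3  61.9  12. ]
jar [213. 218.] 0.5 [539.4 213.8  12. ]
collar [228. 271.] 0.46 [358.2 160.1  12. ]
oil [343. 202.] 0.45 [ 590.1 -231.9   12. ]
offcut [330. 253.] 0.73 [ 417.7 -184.4   12. ]
scene cam at [1245. -377. 1231.]
paddle_large [352. 130.] 0.8 [444.1 289.5 106. ]
paddle_large [298. 151.] 0.68 [435.  117.8 106. ]
paddle_small [239. 211.] 0.75 [ 531.8 -112.5  106. ]
paddle_small [152. 229.] 0.38 [ 
[... 223 characters left out ...]
ge [361. 231.] 0.59 [718.3 137.4  70. ]
ball_small [242. 212.] 0.72 [509.9 -95.5  62. ]
ball_small [350. 186.] 0.63 [581.9 197.7  62. ]
ball_small [162. 251.] 0.4 [ 514.8 -323.1   62. ]
tray_large [272. 178.] 0.86 [419.2  42.8  16. ]
tray_small [149. 230.] 0.92 [ 408.2 -327.    16. ]
jar [351. 186.] 0.58 [554.2 222.2  12. ]
jar [201. 210.] 0.29 [ 418.5 -179.8   12. ]
collar [301. 151.] 0.73 [373.4 166.6  12. ]
collar [208. 267.] 0.18 [ 587.2 -237.4   12. ]
oil [209. 267.] 0.82 [ 586.7 -234.3   12. ]
offcut [198. 208.] 0.59 [ 409. -183.   12.]
1.3 [224.44529688 474.58216415 239.296877  ] [ 3.14158988e+00 -9.67376739e-06  2.69981245e+00] 0.9989179979337203 [-0.2700557   0.55173129 -0.02600872]
```

View pics/top.png

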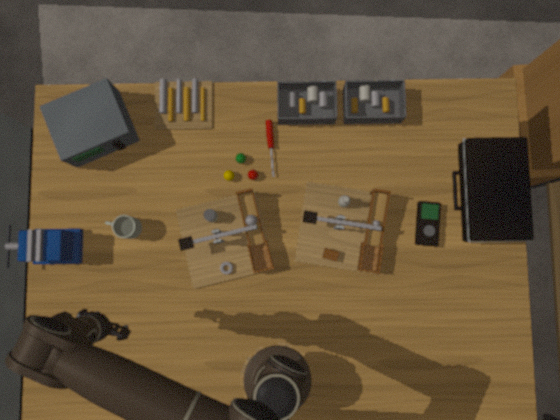

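View pics/scene.png

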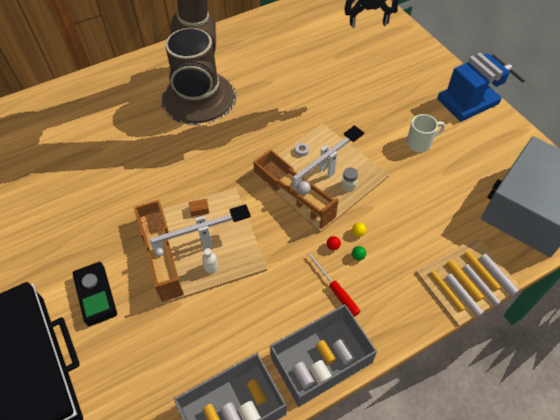

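```bash
python3 - <<'E'
from h import *
t=read_camera("top"); s=read_camera("scene")
a=cv2.resize(t["img"][180:295,165:400],None,fx=3.4,fy=3.4,interpolation=cv2.INTER_CUBIC)
b=cv2.resize(s["img"][115:310,130:400],(799,577)[:2],interpolation=cv2.INTER_CUBIC)[:, :]
cv2.imwrite("pics/crop_top.png",a); cv2.imwrite("pics/crop_scene.png",b)
for c,box,n in((t,(172,230,200,256),"top"),(s,(338,120,368,145),"scene")):
    x0,y0,x1,y1=box; g=c["img"][y0:y1,x0:x1].max(2)<45
    k,l,st,ce=cv2.connectedComponentsWithStats(g.astype(np.uint8))
    i=1+st[1:,4].argmax(); p=ce[i]+[x0,y0]; m=np.argwhere(l==i)[:,::-1]+[x0,y0]
    r=cv2.minAreaRect(m.astype(np.float32)); P=at_z(p,c,104); B=[at_z(q,c,106)[:2].round() for q in cv2.boxPoints(r)]
    print(n,p.round(1),st[i],P.round(1),B)
    for r in trace("paddle_large",c)[:2]:
        m=np.argwhere(r["region"])[:,::-1]; print(r["confidence"],r["extent"],len(m),m.mean(0),at_z(m.mean(0),c,106).round(1))
E
```

```text
top [185.9 243. ] [ 8  8 12 11 91] [451.7 286.9 104. ] [array([463., 307.]), array([469., 272.]), array([440., 267.]), array([434., 302.])]
0.67 [179.5, 230.3, 257.9, 245.5] 356 [210.32303371 237.44382022] [468.8 208.  106. ]
0.45 [111.1, 218.2, 139.4, 237.8] 530 [126.93396226 227.48301887] [503.6 477.5 106. ]
scene [353.5 133.3] [  7   6  19  15 155] [456.6 286.5 104. ] [array([445., 262.]), array([433., 312.]), array([471., 309.]), array([482., 259.])]
0.66 [290.2, 126.6, 364.5, 186.2] 598 [329.11538462 152.58695652] [483.1 188.4 106. ]
```

View pics/crop_top.png

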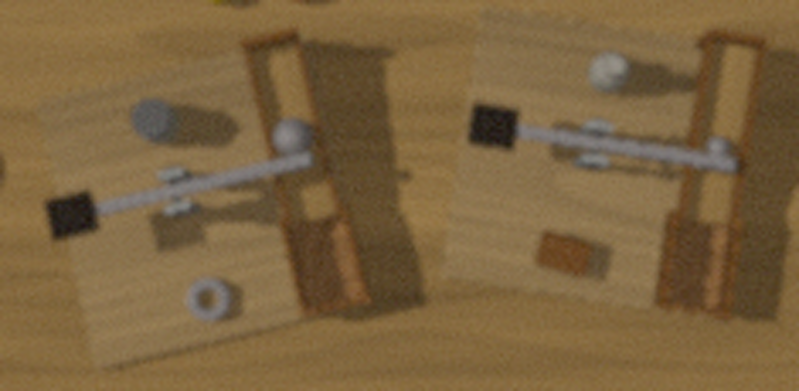

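View pics/crop_scene.png

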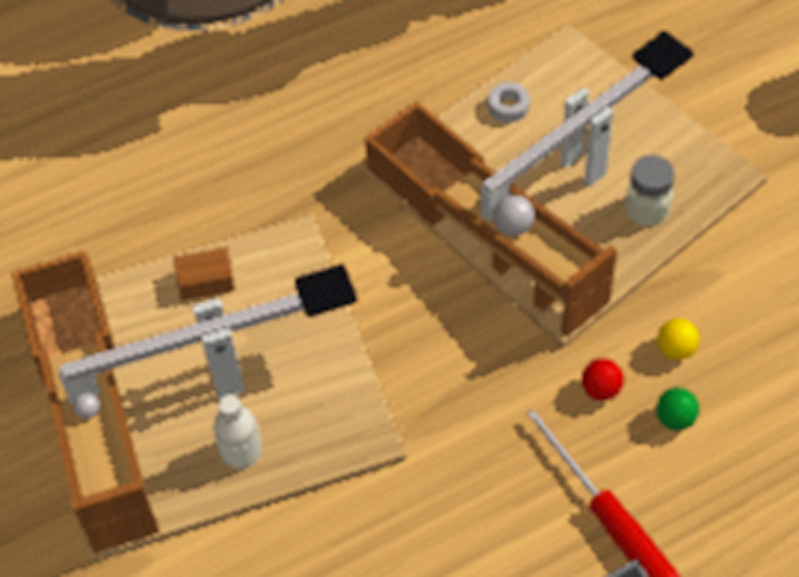

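The top and scene pictures show two feeders, each with a steel ball. The left feeder's ball is at top px (252,218) and scene px (303,188). The right feeder's is at top px (376,224) and scene px (162,251). The red, yellow and green balls near scene px (332,242), (361,231) and (360,253) are look-alikes to leave alone.

The crops confirm that the left ball is clearly larger and that its feeder carries the jar and the collar. Its paddle is at top px (186,243) and scene px (353,133), which gives about (453, 287, 106). Gate to paddle measures 224 mm against 220 expected.

I'll approach above the outer half of the paddle with the jaws shut and tool x along the lever.

arm_command(translation=[[-0.04,-0.009,0.0],[-0.08,-0.019,0.0],[-0.12,-0.028,0.01],[-0.16,-0.037,0.02],[-0.2,-0.047,0.03],[-0.24,-0.056,0.045],[-0.2815,-0.0656,0.06],[-0.2815,-0.0656,0.07],[-0.2815,-0.0656,0.08],[-0.2815,-0.0656,0.08]], delta_rot=[[0,0,7],[0,0,14],[0,0,21],[0,0,28],[0,0,35],[0,0,42],[0,0,48.7],[0,0,48.7],[0,0,48.7],[0,0,48.7]], claw=[1,1,1,1,1,1,1,1,1,1])

```text
clock: 2.75
position: [449.8, 295.3, 158.6]
tool_rot: [-3.14, 0.0, 1.852]
contact_force: [0.6, -0.1, 0.7]
width: 0.002
```

```bash
python3 - <<'E'
from h import *
s=get_state();print(s["clock"],s["position"].round(1) if hasattr(s["position"],'round') else s["position"],s["tool_rot"],s["width"],s["contact_force"])
w=read_camera("wrist"); q=read_camera("scene")
a=cv2.resize(q["img"][80:230,230:430],(560,420),interpolation=cv2.INTER_CUBIC)
cv2.imwrite("pics/w1.png",cv2.resize(np.hstack([w["img"],a]),(800,300)))
# fisheye paddle centroid
K=w["K"]
for r in landmark_of("paddle_large",w)[:2]:
    p=np.array(r["position"]); d=(p-K[:2,2])/[K[0,0],K[1,1]]; th=np.linalg.norm(d)
    v=np.r_[np.sin(th)*d/max(th,1e-9),np.cos(th)]; o=-w["R"].T@w["t"]; v=w["R"].T@v
    print(p,r["confidence"],(o+v*(106-o[2])/v[2]).round(1))
E
```

```text
2.75 [449.8 295.3 158.6] [-3.14021910e+00  2.10823268e-04  1.85155508e+00] 0.0022179581340874563 [ 0.60260333 -0.09121661  0.71492271]
[279.7 244.5] 0.76 [451.2 288.5 106. ]
[176.1 285.8] 0.73 [390.4 236.2 106. ]
```

View pics/w1.png

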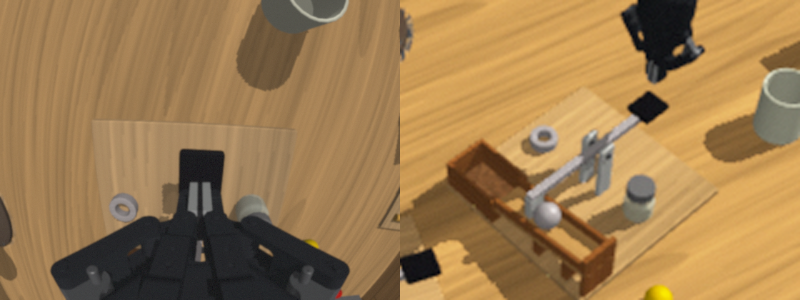

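The wrist picture shows the shut fingertips in front of the paddle, in line with it. The paddle is at (280,244) in the full-size frame, giving (451, 288), which agrees with the earlier measurement. The scene half shows nothing disturbed. Pressing now.

arm_command(translation=[[0,0,0.02],[0,0,0.035],[0,0,0.045],[0,0,0.055],[0,0,0.065],[0,0,0.075],[0,0,0.083],[0,0,0.083],[0,0,0.083],[0,0,0.083]], delta_rot=[[0,0,0],[0,0,0],[0,0,0],[0,0,0],[0,0,0],[0,0,0],[0,0,0],[0,0,0],[0,0,0],[0,0,0]], claw=[1,1,1,1,1,1,1,1,1,1])

```text
clock: 4.15
position: [451.0, 295.2, 76.7]
tool_rot: [3.141, -0.0, 1.85]
contact_force: [-0.3, 0.3, 2.8]
width: 0.002
```

```bash
python3 - <<'E'
from h import *
q=read_camera("scene"); t=read_camera("top")
a=cv2.resize(q["img"][90:240,230:430],(560,420),interpolation=cv2.INTER_CUBIC)
b=cv2.resize(t["img"][185:290,160:300],(560,420),interpolation=cv2.INTER_CUBIC)
cv2.imwrite("pics/p2.png",cv2.resize(np.hstack([a,b]),(800,300)))
E
```

```text
(no output)
```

View pics/p2.png

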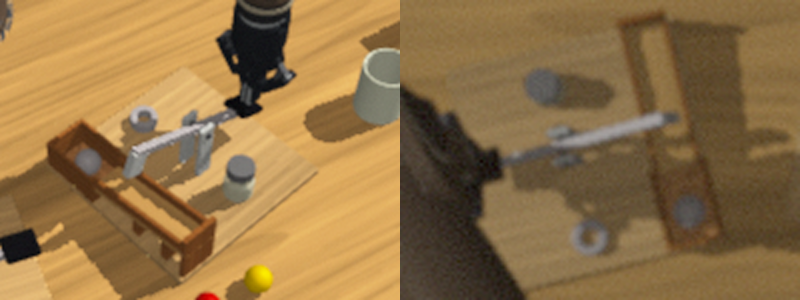

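The picture shows the gate raised and the large ball in the catch tray, at left-crop px (88,162) and right-crop px (688,212). The force is 2.8 N. I'll raise slowly so the lever follows, then move clear.

arm_command(translation=[[0,0,0],[0,0,-0.008],[0,0,-0.016],[0,0,-0.024],[0,0,-0.032],[0,0,-0.04],[0,0,-0.055],[0,0,-0.08],[0,0,-0.11],[0,0,-0.13]], delta_rot=[[0,0,0],[0,0,0],[0,0,0],[0,0,0],[0,0,0],[0,0,0],[0,0,0],[0,0,0],[0,0,0],[0,0,0]], claw=[1,1,1,1,1,1,1,1,1,1])

```text
clock: 5.5
position: [451.1, 294.8, 208.2]
tool_rot: [3.141, 0.0, 1.85]
contact_force: [-0.1, 0.8, -0.5]
width: 0.002
```

arm_command(translation=[[0.03,0,-0.01],[0.07,0,-0.02],[0.11,0,-0.02],[0.15,0,-0.02],[0.15,0,-0.02],[0.15,0,-0.02],[0.15,0,-0.02],[0.15,0,-0.02],[0.15,0,-0.02],[0.15,0,-0.02]], delta_rot=[[0,0,0],[0,0,0],[0,0,0],[0,0,0],[0,0,0],[0,0,0],[0,0,0],[0,0,0],[0,0,0],[0,0,0]], claw=[1,1,1,1,1,1,1,1,1,1])

```text
clock: 6.75
position: [409.7, 438.9, 226.4]
tool_rot: [3.142, -0.0, 1.849]
contact_force: [-0.4, 0.2, 0.8]
width: 0.003
```

```bash
python3 - <<'E'
from h import *
q=read_camera("scene"); t=read_camera("top")
a=cv2.resize(q["img"][100:310,120:400],(560,420),interpolation=cv2.INTER_CUBIC)
b=cv2.resize(t["img"][140:290,160:360],(560,420),interpolation=cv2.INTER_CUBIC)
cv2.imwrite("pics/p3.png",cv2.resize(np.hstack([a,b]),(800,300)))
for n,z,c in(("paddle_large",106,q),("gate_large",76,q),("gate_large",76,t),("ball_large",35,t),("ball_large",35,q)):
    for r in landmark_of(n,c)[:3]: print(n,np.round(r["position"]),round(r["confidence"],2),at_z(r["position"],c,z).round())
E
```

```text
paddle_large [350. 131.] 0.96 [446. 281. 106.]
gate_large [300. 184.] 0.96 [517.  77.  76.]
gate_large [253. 226.] 0.76 [507.  72.  76.]
ball_large [243. 156.] 0.59 [746. 108.  35.]
ball_large [264. 261.] 0.58 [392.  38.  35.]
ball_large [253. 174.] 0.49 [687.  75.  35.]
ball_large [267. 165.] 0.69 [386.  45.  35.]
ball_large [333. 242.] 0.55 [695.  72.  35.]
ball_large [360. 252.] 0.53 [752. 115.  35.]
```

View pics/p3.png

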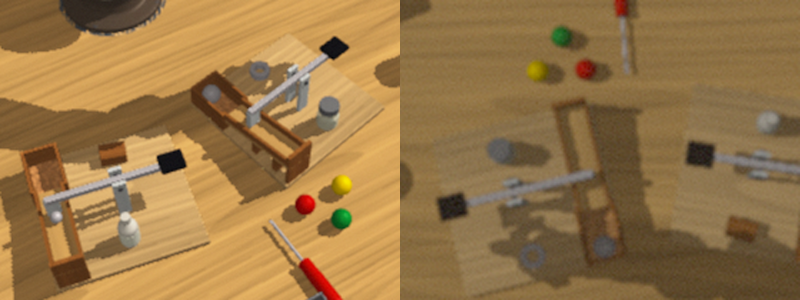

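The large ball is in the tray at left-crop px (211,93). Its lever is back at rest with the gate shut. The small ball is still behind its gate at (55,215), and everything else is unmoved.

```bash
python3 -c "
from bench import *
print(get_state()['clock']); print(close_job())"
```

```text
7.1
the job is handed in; nothing more can be done
None
```

The larger ball is in its catch tray and its gate is shut again; I handed the job in at 7.1 s.

I picked the left feeder as the one with the larger ball and pressed its black paddle with the closed fingertips. I held it down, at 2.8 N, until a picture showed the ball in the tray. Then I raised the arm slowly so the lever came back up, and moved clear.

**Last checks:**
- **Ball:** both cameras put it in the tray, at about (390, 40).
- **Lever and gate:** the gate is shut at about (517, 77), where it was before the press. The network put the paddle at (446, 281), against (444, 290) before, which is within its scatter. The picture shows the lever at rest.
- **Everything else:** the other lever and its ball, the objects on the feeders, the coloured balls and the screwdriver look undisturbed. The last picture did not cover the mug or the meter, but the arm never went near the meter and passed above and beside the mug.

No check failed. The trained network's first paddle position in the top view was about 15 mm off. I used the dark-blob measurement instead, and the wrist camera agreed with it.

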